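Reject the roller that does not run true

TASK

One of the two steel rollers lying on the dark inspection plate has worn slightly out of round, too little to see. With the hand pressing plate held flat on top of it under light pressure (20 N at most), roll each roller in turn forward, away from the robot, by a good quarter of a turn or more, leave it where it stops, and feel which one rocks and lifts the presser as it turns. Then set the presser down flat on the bench, lay the roller that rocks in the white tray, leave the true one lying on the plate, and do not disturb the stopper, the bottle and the vials.

Things in the scene. Friction and masses are not known exactly. Their poses are not given: they have to be found in the camera images.
- plate: fixed dark-grey flat ground plate on rubber feet, 240 (x) x 280 (y) x 40 mm high; origin at the centre of its underside on the bench, so its flat top is 40 mm above the origin; x points roughly away from the robot, turned by up to 0.2 rad
- roller_1_mid (a point): centre of one plain steel roller, 20 mm thick, 80 mm long, about 0.2 kg, lying on the front half of the plate with its axis (the roller's own y) along the plate's y; it rolls along the plate's x and turns this frame with it
- roller_2_mid (a point): centre of the other roller, same description; the two lie side by side along the plate's y, about 140 mm centre to centre, in either order
- roller_1: the same first roller; origin on its skin, 10 mm from the axis, turns with it. One of the two (not told which, they look alike) is worn oval: it starts on its flat side, 20 mm high, and is 23 mm high after a quarter turn, 20 mm after a half; the other stays 20 mm. Rigid: a presser held at one height overloads the oval one. Rollers advance half the presser's travel
- roller_2: the same second roller; origin as for the first; a quarter turn is about 16 to 18 mm of roller travel. The worn one, whichever it is, has its origin 0.02 mm farther from its centre (the rules know it by that; it is far too little to measure)
- presser_grip (a point): grip point of the loose hand pressing plate: flat aluminium sole 110 (x) x 66 (y) x 10 mm with an upright black grip bar across its middle, 16 mm thick (x), 56 mm wide (y), from 10 to 62 mm above the underside; this point is in the bar 40 mm above the underside. 0.25 kg. It stands on the bench at the start, in the place where the tray does not stand. Pinch the bar across its 16 mm thickness
- presser: the same presser; origin at the centre of its flat underside, z up
- tray: fixed white shallow tray, 100 (x) x 150 (y) x 22 mm high, walls and floor 3 mm thick; origin at the centre of its underside on the bench. Takes the rejected roller lying along the tray's y
- stopper: brown rubber stopper, 31 mm wide, 25 mm high, standing on the plate near the middle of its far edge; leave alone; origin under its centre
- bottle: brown dropper bottle, 35 mm wide, 103 mm high, on the bench behind the plate; leave alone
- vial_a: small capped vial, 25 mm wide, 54 mm high, behind tray and presser; leave alone
- vial_b: another vial like it; leave alone
Not all that is in view belongs to the job. What is shaped like the roller_2 but yellow is not meant.

How it is judged (in metres and radians):
On the way, in this order (a step that is already met when the one before it is completed fails the run):
1. one roller has been rolled on the plate under the presser (((contact force between presser and roller_1 above 0.3 N and angle between roller_1_mid's own z axis and vertical above 1.2 rad and z of roller_1_mid in the frame of plate below 0.06 m) or (contact force between presser and roller_2 above 0.3 N and angle between roller_2_mid's own z axis and vertical above 1.2 rad and z of roller_2_mid in the frame of plate below 0.06 m))), for 0.05 s.
2. the first roller was left rolled forward and the other one has been rolled under the presser too ((((contact force between presser and roller_1 above 0.3 N and angle between roller_1_mid's own z axis and vertical above 1.2 rad and z of roller_1_mid in the frame of plate below 0.06 m) and distance of roller_2_mid from where it was at the start of the episode above 0.012 m) or ((contact force between presser and roller_2 above 0.3 N and angle between roller_2_mid's own z axis and vertical above 1.2 rad and z of roller_2_mid in the frame of plate below 0.06 m) and distance of roller_1_mid from where it was at the start of the episode above 0.012 m))), for 0.05 s.
At the end, for the whole second after the job is handed in: The roller that rocks lies at rest inside the tray (centre less than 18 mm above the tray's underside), the true roller lies at rest on the plate, and the presser stands released and flat on the bench (((distance between roller_1_mid and roller_1 above 0.01001 m and x of roller_1_mid in the frame of tray between -0.045 and 0.045 m and y of roller_1_mid in the frame of tray between -0.07 and 0.07 m and z of roller_1_mid in the frame of tray below 0.018 m and x of roller_2_mid in the frame of plate between -0.12 and 0.12 m and y of roller_2_mid in the frame of plate between -0.14 and 0.14 m and z of roller_2_mid in the frame of plate between 0.046 and 0.055 m) or (distance between roller_2_mid and roller_2 above 0.01001 m and x of roller_2_mid in the frame of tray between -0.045 and 0.045 m and y of roller_2_mid in the frame of tray between -0.07 and 0.07 m and z of roller_2_mid in the frame of tray below 0.018 m and x of roller_1_mid in the frame of plate between -0.12 and 0.12 m and y of roller_1_mid in the frame of plate between -0.14 and 0.14 m and z of roller_1_mid in the frame of plate between 0.046 and 0.055 m)) and height (world z) of presser_grip below 0.042 m and angle between presser's own z axis and vertical below 0.1 rad and linear speed of each of roller_1, roller_2, presser below 0.02 m/s); the robot touches nothing.
It fails at once if the presser bears on a roller with more than 20 N (contact force between presser and roller_1 above 20 N or contact force between presser and roller_2 above 20 N).
It fails at once if the stopper, the bottle or a vial is moved by more than 20 mm (distance of any of stopper, bottle, vial_a, vial_b from where it was at the start of the episode above 0.02 m).
It also fails if it takes over 72 s, if anything falls off the work surface, if the arm or the gripper's body presses on something with over 40 N, if the wrist force passes 120 N, or if a joint passes its speed limit or range.

ROBOT

A 6-joint arm with a two-finger parallel gripper is mounted at the origin on a cart in front of the work surface, level with it; the furniture and walls round the work are solid. World frame = base frame: x ahead of the robot, y to its left, z up, the work surface at z = 0. Lengths are in mm, angles in rad, forces in N, time in s.
With the tool pointing down it reaches from about 425 to 1125 mm from the base axis. Payload 14.9 kg.
Tool frame: the origin (TCP) lies between the finger pads; the fingertips stand 19 mm ahead of it and the grasp point (between the pads) is the TCP; z points along the fingers, y is the direction in which the jaws open and shut (so a half turn about z gives the same grasp; the last joint's range is limited). The gripper opens to 91 mm and grips with 3 to 60 N. Pads are 32 mm wide; open, the fingers measure 118 mm over their backs; the gripper's body (76 mm by 178 mm) begins 60 mm behind the grasp point.
Start: joints at [-1.198, 0.379, 1.734, -0, 1.028, -0.033], TCP at [276.325, -643.166, 232.932] pointing down, gripper open.
Joint ranges: [-2.77, 2.77], [-0.74, 2.19], [0, 2.66], [-1.06, 4.2], [0.31, 2.87], [-3.08, 3.08]. Speed limits (rad/s): [1.89, 1.89, 2.39, 3.14, 3.14, 3.14].

INTERFACE

Orientations are given as a rotation vector (axis times angle).
In Python, from bench import bot gives the robot as it stands.
- The arm moves only by the tool apply_moves, never from a script. Its argument "plan" is a list of rows, each an object with "xyz": the shift along the tool's x, y, z in mm, a list of three; "angular": the turn, a rotation vector about the tool's x, y, z in rad, a list of three; "claw": the finger opening in mm, from 0 to 91.2. In form: [{"xyz": [x, y, z], "angular": [ax, ay, az], "claw": claw}, ...]. A call has 1 to 12 rows; each row is the pose to reach, as a shift and turn from the pose commanded when the call began, along the tool's axes at that moment; what a row does not reach only later rows make up. A row lasts 1/10 s, in which the tool goes at most 50 mm and 8.59 degrees, less where a joint would pass 70% of its speed; a pose out of reach is approached as far as the arm can. A call with a gripper value outside its range is refused whole. The fingers move at their own pace and stop on an object; "squeeze" is the grip in N (left out, the last holds). Time passes only in rows, so rows that repeat a pose let the fingers close. It gives the time, the measured TCP pose, the force and the opening at its end, in the units of the state.
- bot.get_state(): the state, without advancing time (a new reading comes with each control period).
- bot.capture(name): name is "side" or "top"; returns the picture (480x640x3 uint8, red, green, blue); there is no depth.
- bot.calibration(name): a dict with "vertical_fov" (degrees; the focal length in pixels is half the picture's height over the tangent of half this angle, whatever the lens; pixels are square), "cx", "cy" (the principal point, pixels), "eye" and "rotation" of the camera in the world. Camera axes: x right, y down, z forward; pixel columns grow to the right and rows downward; lengths in mm; the calibration is good to about 2 mm. A picture is of the moment at which its call begins. calibration takes no time and is no camera call.
- bot.hand_in(): hands the job in, once; it reports no verdict.
The state is a dict: "time_s": time; "joints": joint angles; "qd": joint speeds; "joint_torque": joint torques, N m; "position": TCP position; "tcp_rot": TCP orientation; "force": force on the tool from outside, world axes, zero at the start; "ft_torque": the same for the moment, N m; "grip_width": opening from 0.0 (shut) to 1.0 (fully open).
Only numpy, scipy, OpenCV 4.12 (cv2) and the standard library are available. Lean on these libraries where they do the work, as an engineer would, in place of code of your own. Each camera call takes 0.05 s, during which the arm holds its last target. There are 200 camera calls.

## Working session

There is one attempt and no reset: what is moved stays moved. The work goes in short steps, Python scripts to look and compute and a tool call to move; the robot and the scene stay as the last step left them, time stands still between calls to the robot, and variables do not carry over. Pictures are saved under pics/ and viewed, about 8 in all and at most 12, crops included, and the job is handed in when it is done.

Besides the shell and the picture viewer there is one more tool, called after "Call:" in YAML: its name, and indented under it one key for each argument. apply_moves: Moves the arm, as the interface text tells. Its arguments: {"type":"object","properties":{"plan":{"type":"array"},"squeeze":{"type":"number"}},"required":["plan"]}

```bash
ls; mkdir -p pics
python3 - <<'E'
from bench import bot
import cv2
print(bot.get_state())
for n in("top","side"):
    cv2.imwrite(f"pics/{n}0.png",bot.capture(n)[:,:,::-1]); print(bot.calibration(n))
E
```

```text
pics
{'time_s': 0.0, 'joints': array([-1.19829513e+00,  3.79388977e-01,  1.73478959e+00,  3.73896247e-06,
        1.02849449e+00, -3.33155033e-02]), 'qd': array([-0.00137094,  0.00054192, -0.0020814 ,  0.00108485,  0.00015435,
       -0.00025174]), 'joint_torque': array([-3.40808707e-03, -7.63719535e+01, -4.34372377e+01,  6.49738312e-02,
        4.24102508e-02, -1.11465220e-04]), 'position': array([ 276.18587754, -642.79889978,  232.29757569]), 'tcp_rot': array([-3.07609875e+00, -6.32872503e-01,  2.81383439e-04]), 'force': array([-0.02759762, -0.20728052,  0.53298694]), 'ft_torque': array([-0.02399577, -0.00381741,  0.02605867]), 'grip_width': 0.99814169559219}
{'vertical_fov': 51.971969350393074, 'cx': 317.45619622813297, 'cy': 244.18178703298773, 'eye': array([ 502.85310066,   12.27240765, 1013.03822834]), 'rotation': array([-2.15672727,  2.14655169, -0.07988216])}
{'vertical_fov': 51.45378079382929, 'cx': 318.73990205964344, 'cy': 243.75678594369694, 'eye': array([618.34747497, 834.62421854, 677.38960683]), 'rotation': array([-0.05340731, -2.81314157,  1.39036391])}
```

View pics/top0.png

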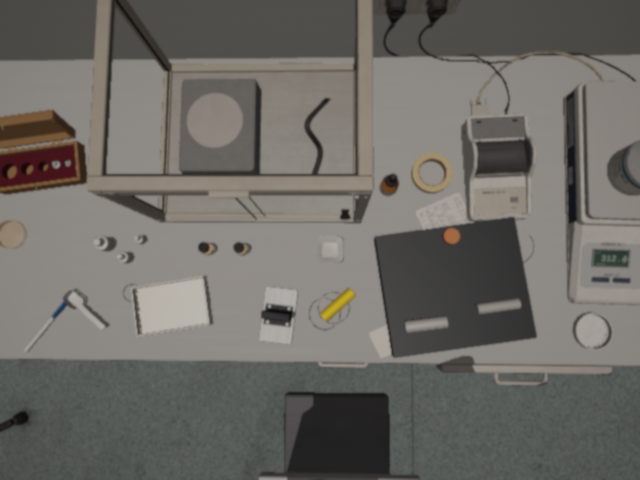

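View pics/side0.png

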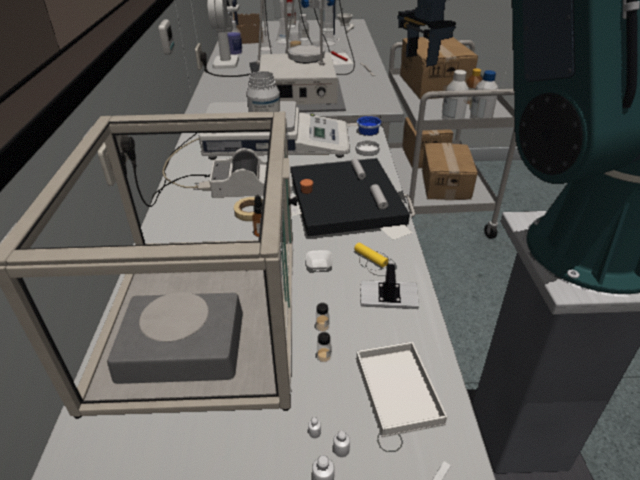

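The top view shows the plate near (455,287), rollers near (427,324) and (499,307), and the stopper at (452,236). The presser is near (278,315) and the tray near (172,305). The yellow decoy is at (337,305). The side view agrees. Next I'll measure by segmentation.

```bash
cat > h.py <<'E'
import numpy as np, cv2
from scipy.spatial.transform import Rotation as R
from bench import bot
def cam(n):
    c=bot.calibration(n); f=240/np.tan(np.radians(c["vertical_fov"]/2))
    return c,f,R.from_rotvec(c["rotation"]).as_matrix()
def px2w(n,uv,z):
    c,f,M=cam(n); uv=np.atleast_2d(uv).astype(float)
    d=np.c_[(uv[:,0]-c["cx"])/f,(uv[:,1]-c["cy"])/f,np.ones(len(uv))]@M.T
    return c["eye"]+d*((z-c["eye"][2])/d[:,2])[:,None]
def w2px(n,p):
    c,f,M=cam(n); q=(np.atleast_2d(p)-c["eye"])@M
    return q[:,:2]/q[:,2:]*f+[c["cx"],c["cy"]]
def rect(n,mask,z,roi):
    x0,y0,x1,y1=roi; m=np.zeros_like(mask,np.uint8); m[y0:y1,x0:x1]=mask[y0:y1,x0:x1]
    k,l,s,_=cv2.connectedComponentsWithStats(m); i=1+np.argmax(s[1:,4])
    cs,_=cv2.findContours((l==i).astype(np.uint8),cv2.RETR_EXTERNAL,cv2.CHAIN_APPROX_NONE)
    w=px2w(n,max(cs,key=cv2.contourArea)[:,0],z)[:,:2].astype(np.float32)
    r=cv2.minAreaRect(w); return s[i,4],np.round(r[0],1),np.round(r[1],1),round(r[2],1)
E
python3 - <<'E'
from h import *
im=cv2.imread("pics/top0.png"); g=cv2.cvtColor(im,cv2.COLOR_BGR2GRAY)
print(g[315,265:300:2],g[290:345:3,278], g[305,130:215:3],g[324,400:455:3],g[300:350:3,427])
print("plate",rect("top",g<75,40,(370,210,540,362)))
print("r1",rect("top",g>90,50,(402,312,452,338)));print("r2",rect("top",g>90,50,(474,293,526,320)))
print("tray",rect("top",g>190,22,(125,270,220,340)))
print("presser",rect("top",g>185,10,(255,280,302,350)))
print("stop",rect("top",(im[:,:,2].astype(int)-im[:,:,0])>60,65,(435,225,470,250)))
a=cv2.resize(im[270:350,240:360],None,fx=5,fy=5,interpolation=cv2.INTER_CUBIC);cv2.imwrite("pics/c1.png",a)
E
```

```text
[ 53  53  53  53  51  51  50  47  46  44  42  39  24  36  78 114 140 140] [173 173 173 173 171 100  48  15  44  53  45  61 150 168 168 169 169 166
 139] [139 149  84 163 178 179 179 179 180 180 180 181 180 181 181 181 181 182
 182 182 182 182 182 182 183 170  76 128 140] [ 70  68 129 140 143 147 149 151 153 153 153 152 149 146 143 140  94  62
  62] [ 66  66  66  66  66  65  79 132 153 137  88  67  68  67  67  67  67]
plate (np.int32(16092), array([ 526.3, -222.3]), array([238.1, 279.1]), 8.3)
r1 (np.int32(488), array([ 451.3, -166.8]), array([21.4, 83.4]), 7.5)
r2 (np.int32(408), array([ 487. , -306.2]), array([18., 82.]), 8.5)Traceback (most recent call last):
  File "<stdin>", line 6, in <module>
  File "h.py", line 16, in rect
    k,l,s,_=cv2.connectedComponentsWithStats(m); i=1+np.argmax(s[1:,4])
                                                     ~~~~~~~~~^^^^^^^^^
    return _wrapfunc(a, 'argmax', axis=axis, out=out, **kwds)
    return bound(*args, **kwds)
ValueError: attempt to get argmax of an empty sequence
```

Run:
```python
from h import *
im=cv2.imread("pics/top0.png"); g=cv2.cvtColor(im,cv2.COLOR_BGR2GRAY)
print("tray",rect("top",g>158,12,(125,270,220,340)))
print("presser",rect("top",(g>157)|(g<70),10,(255,280,302,350)))
print("bar",rect("top",(g<65),62,(255,300,302,330)))
print("stop",rect("top",(im[:,:,2].astype(int)-im[:,:,0])>60,65,(435,225,470,250)))
a=cv2.resize(im[270:350,240:360],None,fx=5,fy=5,interpolation=cv2.INTER_CUBIC);b=cv2.resize(im[270:345,115:235],None,fx=5,fy=2.4);cv2.imwrite("pics/c1.png",np.vstack([a,b]))
```

```text
tray (np.int32(3041), array([483.1, 340.4]), array([ 93. , 137.7]), 9.6)
presser (np.int32(489), array([428.3, 128.5]), array([63. , 32.2]), 84.7)
bar (np.int32(402), array([468.2, 119.9]), array([32.3, 57.8]), 0.4)
stop (np.int32(204), array([ 621.4, -215. ]), array([28.6, 29.3]), 88.8)
```

View pics/c1.png

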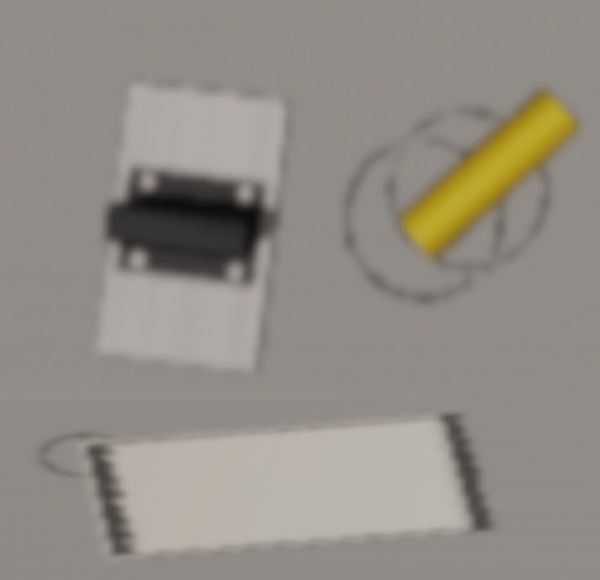

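The crop shows the sole corners at full-image (266,287), (297.2,290), (291.2,344) and (259.4,340.6), with the bar in between. The tray is empty and turned about 9.6°.

Run:
```python
from h import *
w=px2w("top",[(266,287),(297.2,290),(291.2,344),(259.4,340.6)],10)[:,:2]
print(w,w.mean(0)); r=cv2.minAreaRect(w.astype(np.float32)); print(r)
d=(w[0]+w[1]-w[2]-w[3]); print("yaw",np.degrees(np.arctan2(d[1],d[0])))
b=(108/5+240,(203)/5+270),(270/5+240,215/5+270),(262/5+240,252/5+270),(108/5+240,238/5+270)
print(px2w("top",b,62)[:,:2])
s=bot.get_state(); M=R.from_rotvec(s["tcp_rot"]).as_matrix(); print(M.round(4))
```

```text
[[521.63040658 149.06568707]
 [515.92492521  85.31372331]
 [407.79256955  96.2278334 ]
 [413.93369202 160.52868897]] [464.82039834 122.78398319]
((464.9293212890625, 122.92121887207031), (64.59251403808594, 109.0289535522461), 84.23649597167969)
yaw -5.919264953584791
[[475.39708852 149.6730871 ]
 [471.2895647   87.20120702]
 [457.2259522   90.11000875]
 [462.07503933 149.42668544]]
[[ 9.188e-01  3.947e-01 -4.000e-04]
 [ 3.947e-01 -9.188e-01  9.000e-04]
 [ 0.000e+00 -1.000e-03 -1.000e+00]]
```

```bash
cat >> h.py <<'E'
def go(p,yaw):  # tool-frame shift & turn to TCP p with tool y at yaw deg, tool down
    s=bot.get_state(); M=R.from_rotvec(s["tcp_rot"]).as_matrix()
    y=np.radians(yaw); Y=np.array([np.cos(y),np.sin(y),0]); Z=np.array([0,0,-1.]); T=np.c_[np.cross(Y,Z),Y,Z]
    print("xyz",(M.T@(np.array(p)-s["position"])).round(1),"ang",R.from_matrix(M.T@T).as_rotvec().round(4))
E
python3 - <<'E'
from h import *
print("cab top-view bottom front",px2w("top",[(165,213),(350,222)],0)[:,:2])
print("cab side bottom", px2w("side",[(290,408),(80,412)],0)[:,:2])
print("vials",px2w("top",[(243,249),(208,249)],50)[:,:2],px2w("side",[(322,329),(324,360)],0)[:,:2])
print("cup, bottle",px2w("top",[(331,249),(390,184)],20)[:,:2])
# cabinet height guess: top front corner in both views
for z in (200,250,300,350): print(z,px2w("top",[(90,185),(372,185)],z)[:,:2].round(),px2w("side",[(5,255),(280,255)],z)[:,:2].round())
go((470,-250,230),-66.7+30); go((465,123,160),-5.9)
E
```

```text
cab top-view bottom front [[675.79092869 366.5770458 ]
 [657.26257709 -22.2373569 ]]
cab side bottom [[656.83062945 369.97824725]
 [985.08234769 363.94770019]]
vials [[595.40905478 190.52965762]
 [595.17570612 260.19693677]] [[600.60395766 205.90779691]
 [599.83045371 277.51677155]]
cup, bottle [[ 598.89248045   16.89709962]
 [ 732.92310456 -103.32510588]]
200 [[690. 428.]
 [690. -52.]] [[1092.  216.]
 [ 665.  236.]]
250 [[678. 402.]
 [678. -48.]] [[1042.  281.]
 [ 660.  299.]]
300 [[667. 377.]
 [667. -44.]] [[992. 346.]
 [655. 361.]]
350 [[655. 351.]
 [655. -40.]] [[943. 410.]
 [650. 424.]]
xyz [ 333.1 -284.5    2.7] ang [-9.000e-04 -3.000e-04 -5.245e-01]
xyz [ 475.8 -629.1   73. ] ang [-9.000e-04 -5.000e-04 -1.062e+00]
```

Call:
apply_moves:
  plan:
    - {"xyz":[333,-284,0],"angular":[0,0,-0.52],"claw":45}
    - {"xyz":[333,-284,0],"angular":[0,0,-0.52],"claw":45}
    - {"xyz":[333,-284,0],"angular":[0,0,-0.52],"claw":45}
    - {"xyz":[333,-284,0],"angular":[0,0,-0.52],"claw":45}
    - {"xyz":[333,-284,0],"angular":[0,0,-0.52],"claw":45}
    - {"xyz":[333,-284,0],"angular":[0,0,-0.52],"claw":45}
    - {"xyz":[333,-284,0],"angular":[0,0,-0.52],"claw":45}
    - {"xyz":[333,-284,0],"angular":[0,0,-0.52],"claw":45}
    - {"xyz":[476,-629,60],"angular":[0,0,-1.062],"claw":45}
    - {"xyz":[476,-629,60],"angular":[0,0,-1.062],"claw":45}
    - {"xyz":[476,-629,60],"angular":[0,0,-1.062],"claw":45}
    - {"xyz":[476,-629,60],"angular":[0,0,-1.062],"claw":45}
  squeeze: 10

```text
time_s: 1.3
position: [458.8, -84.9, 203.5]
tcp_rot: [2.327, 2.111, 0.0]
force: [1.0, -0.1, 0.1]
grip_width: 0.495
```

```bash
python3 -c "
from h import *
s=bot.get_state();print(s['time_s'],s['position'],s['force'],s['qd']);go((465.5,122,150),-5.9)"
```

```text
1.3 [458.78922559 -84.86001179 203.51305032] [ 1.03539722 -0.06815727  0.09371117] [ 1.01884746 -0.05282175  0.21475384  0.00181724 -0.16911588  0.15366967]
xyz [206.5 -13.4  53.5] ang [ 0.0001 -0.      0.0057]
```

Call:
apply_moves:
  plan:
    - {"xyz":[160,-10,50],"angular":[0,0,0],"claw":45}
    - {"xyz":[160,-10,50],"angular":[0,0,0],"claw":45}
    - {"xyz":[160,-10,50],"angular":[0,0,0],"claw":45}
    - {"xyz":[160,-10,50],"angular":[0,0,0],"claw":45}
    - {"xyz":[160,-10,50],"angular":[0,0,0],"claw":45}
    - {"xyz":[160,-10,50],"angular":[0,0,0],"claw":45}
    - {"xyz":[160,-10,50],"angular":[0,0,0],"claw":45}

```text
time_s: 2.0
position: [465.9, 72.7, 154.1]
tcp_rot: [2.334, 2.103, 0.0]
force: [0.7, -0.3, 0.1]
grip_width: 0.491
```

```bash
python3 -c "
from h import *
s=bot.get_state();print(s['time_s'],s['position'],s['force'],s['qd']);go((465.5,122,40),-5.9)
cv2.imwrite('pics/side1.png',bot.capture('side')[:,:,::-1])"
```

```text
2.0 [465.91021653  72.65040586 154.06096329] [ 0.66467782 -0.32612707  0.09403429] [-0.00852279 -0.00314079 -0.00021124  0.00043331 -0.0006781   0.0024124 ]
xyz [ 49.   -5.6 114.1] ang [ 0.0003 -0.     -0.0008]
```

Call:
apply_moves:
  plan:
    - {"xyz":[49,-5.6,30],"angular":[0,0,0],"claw":45}
    - {"xyz":[49,-5.6,60],"angular":[0,0,0],"claw":45}
    - {"xyz":[49,-5.6,85],"angular":[0,0,0],"claw":45}
    - {"xyz":[49,-5.6,105],"angular":[0,0,0],"claw":45}
    - {"xyz":[49,-5.6,114],"angular":[0,0,0],"claw":45}
    - {"xyz":[49,-5.6,114],"angular":[0,0,0],"claw":45}
    - {"xyz":[49,-5.6,114],"angular":[0,0,0],"claw":10}
    - {"xyz":[49,-5.6,114],"angular":[0,0,0],"claw":10}
    - {"xyz":[49,-5.6,114],"angular":[0,0,0],"claw":10}
    - {"xyz":[49,-5.6,114],"angular":[0,0,0],"claw":10}
    - {"xyz":[49,-5.6,114],"angular":[0,0,0],"claw":10}
  squeeze: 12

```text
time_s: 3.15
position: [465.7, 122.8, 40.4]
tcp_rot: [2.333, 2.104, 0.001]
force: [0.1, -1.6, 8.5]
grip_width: 0.179
```

```bash
python3 -c "
from h import *
s=bot.get_state();print(s['time_s'],s['position'],s['force'],s['grip_width'])
"
```

```text
3.15 [465.67879698 122.81521608  40.40801149] [ 0.11185886 -1.62968566  8.50886837] 0.17887038546447034
```

Call:
apply_moves:
  plan:
    - {"xyz":[0,0,-10],"angular":[0,0,0],"claw":10}
    - {"xyz":[0,0,-35],"angular":[0,0,0],"claw":10}
    - {"xyz":[0,0,-70],"angular":[0,0,0],"claw":10}
    - {"xyz":[0,0,-90],"angular":[0,0,0],"claw":10}
    - {"xyz":[0,0,-100],"angular":[0,0,0],"claw":10}
    - {"xyz":[0,0,-100],"angular":[0,0,0],"claw":10}
    - {"xyz":[0,0,-100],"angular":[0,0,0],"claw":10}

```text
time_s: 3.85
position: [464.7, 122.6, 139.2]
tcp_rot: [-2.333, -2.104, 0.001]
force: [-0.5, 0.9, -2.4]
grip_width: 0.177
```

```bash
python3 -c "
from h import *
s=bot.get_state();print(s['time_s'],s['position'],s['force'],s['grip_width'])
a=np.radians(8.3);X=np.array([np.cos(a),np.sin(a)])
for n,r in(('r1',(451.3,-166.8)),('r2',(487,-306.2))):
  p=np.array(r)-16*X; print(n,p); go((*p,140),8.3)
cv2.imwrite('pics/side1.png',bot.capture('side')[150:420,250:560,::-1].repeat(2,0).repeat(2,1))"
```

```text
3.85 [464.74693039 122.64531053 139.20149647] [-0.49842102  0.92634141 -2.42173212] 0.17659817282745569
r1 [ 435.46758737 -169.10969922]
xyz [-293.2    0.9   -0.7] ang [-7.000e-04  1.000e-04 -2.478e-01]
r2 [ 471.16758737 -308.50969922]
xyz [-428.2   50.7   -0.7] ang [-7.000e-04  1.000e-04 -2.478e-01]
```

View pics/side1.png

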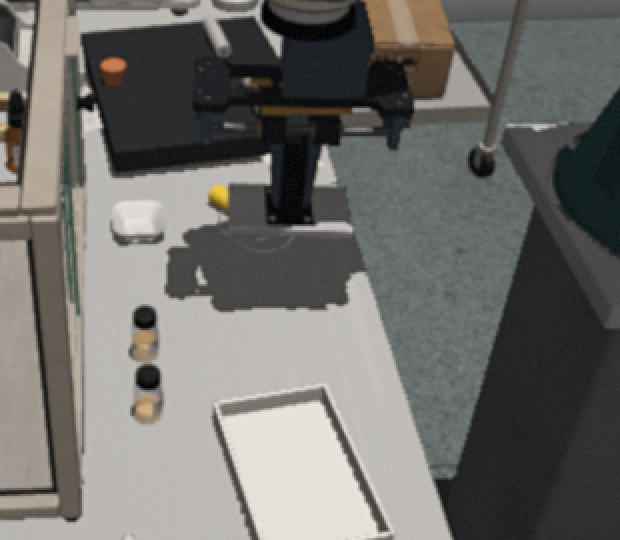

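The presser is held level; the force reads -2.4 N, which matches its weight. The vials, cup and tray are untouched. Now to roller 1.

Call:
apply_moves:
  plan:
    - {"xyz":[-40,0,0],"angular":[0,0,-0.05],"claw":10}
    - {"xyz":[-80,0.5,0],"angular":[0,0,-0.1],"claw":10}
    - {"xyz":[-120,0.5,0],"angular":[0,0,-0.15],"claw":10}
    - {"xyz":[-160,0.9,0],"angular":[0,0,-0.2],"claw":10}
    - {"xyz":[-200,0.9,0],"angular":[0,0,-0.248],"claw":10}
    - {"xyz":[-240,0.9,0],"angular":[0,0,-0.248],"claw":10}
    - {"xyz":[-275,0.9,10],"angular":[0,0,-0.248],"claw":10}
    - {"xyz":[-293,0.9,20],"angular":[0,0,-0.248],"claw":10}
    - {"xyz":[-293,0.9,28],"angular":[0,0,-0.248],"claw":10}
    - {"xyz":[-293,0.9,32],"angular":[0,0,-0.248],"claw":10}
    - {"xyz":[-293,0.9,32],"angular":[0,0,-0.248],"claw":10}
    - {"xyz":[-293,0.9,32],"angular":[0,0,-0.248],"claw":10}

```text
time_s: 5.1
position: [436.1, -168.0, 107.7]
tcp_rot: [-2.053, -2.377, 0.0]
force: [-0.3, -0.3, -1.2]
grip_width: 0.176
```

```bash
python3 -c "
from h import *
s=bot.get_state();print(s['time_s'],s['position'],s['force'],s['grip_width']);go((435.5,-169,101),8.3)
p=w2px('top',(435.5,-169,107)); print(p); cv2.imwrite('pics/t2.png',cv2.resize(bot.capture('top')[215:365,365:545,::-1],None,fx=3,fy=3))"
```

```text
5.1 [ 436.05460431 -168.01810047  107.6973369 ] [-0.2923914  -0.26198637 -1.20975226] 0.1756181283938626
xyz [-0.9 -0.7  6.7] ang [-0.0004 -0.0003  0.0012]
[[433.6442056  334.92661412]]
```

View pics/t2.png

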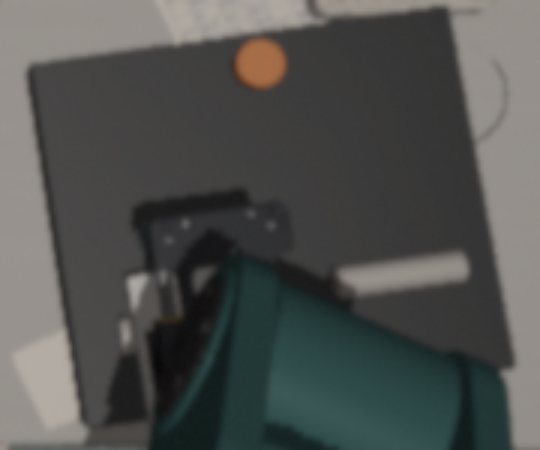

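The presser hangs over roller 1. Roller 2 lies undisturbed at crop (405,270). Descending slowly now.

Call:
apply_moves:
  plan:
    - {"xyz":[0,0,2],"angular":[0,0,0],"claw":10}
    - {"xyz":[0,0,4],"angular":[0,0,0],"claw":10}
    - {"xyz":[0,0,5.5],"angular":[0,0,0],"claw":10}
    - {"xyz":[0,0,6],"angular":[0,0,0],"claw":10}
    - {"xyz":[0,0,6],"angular":[0,0,0],"claw":10}

```text
time_s: 5.65
position: [436.0, -168.8, 101.7]
tcp_rot: [-2.055, -2.376, 0.0]
force: [0.3, -0.0, -1.9]
grip_width: 0.175
```

Call:
apply_moves:
  plan:
    - {"xyz":[0,0,0.4],"angular":[0,0,0],"claw":10}
    - {"xyz":[0,0,0.4],"angular":[0,0,0],"claw":10}

```text
time_s: 5.85
position: [436.0, -168.8, 101.4]
tcp_rot: [2.055, 2.376, 0.0]
force: [-1.0, 0.1, -2.5]
grip_width: 0.179
```

Call:
apply_moves:
  plan:
    - {"xyz":[0,0,0.4],"angular":[0,0,0],"claw":10}
    - {"xyz":[0,0,0.4],"angular":[0,0,0],"claw":10}

```text
time_s: 6.05
position: [436.0, -168.8, 101.0]
tcp_rot: [-2.055, -2.376, -0.0]
force: [-0.5, 0.4, -2.9]
grip_width: 0.175
```

Call:
apply_moves:
  plan:
    - {"xyz":[0,0,0.4],"angular":[0,0,0],"claw":10}
    - {"xyz":[0,0,0.4],"angular":[0,0,0],"claw":10}

```text
time_s: 6.25
position: [436.0, -168.8, 100.6]
tcp_rot: [-2.055, -2.376, 0.0]
force: [0.4, 0.4, -1.9]
grip_width: 0.174
```

Call:
apply_moves:
  plan:
    - {"xyz":[0,0,0.3],"angular":[0,0,0],"claw":10}
    - {"xyz":[0,0,0.3],"angular":[0,0,0],"claw":10}

```text
time_s: 6.45
position: [436.1, -168.8, 100.4]
tcp_rot: [2.055, 2.376, 0.0]
force: [-0.0, 0.4, 0.9]
grip_width: 0.178
```

Call:
apply_moves:
  plan:
    - {"xyz":[0,0,0.3],"angular":[0,0,0],"claw":10}
    - {"xyz":[0,0,0.3],"angular":[0,0,0],"claw":10}

```text
time_s: 6.65
position: [436.3, -168.8, 100.4]
tcp_rot: [2.054, 2.376, 0.0]
force: [-1.0, 2.2, 7.8]
grip_width: 0.176
```

Contact came at TCP z 100.5 (20 mm roller), with stiffness about 25 N/mm. I'll lighten the grip so it slips as a force limiter, ease the pressure, and roll in small steps.

Call:
apply_moves:
  plan:
    - {"xyz":[0,0,-0.2],"angular":[0,0,0],"claw":10}
    - {"xyz":[0,2,-0.2],"angular":[0,0,0],"claw":10}
    - {"xyz":[0,4,-0.2],"angular":[0,0,0],"claw":10}
  squeeze: 6

```text
time_s: 6.95
position: [440.3, -168.4, 100.6]
tcp_rot: [2.054, 2.376, 0.0]
force: [-2.9, 0.7, 8.1]
grip_width: 0.172
```

Call:
apply_moves:
  plan:
    - {"xyz":[0,2,0],"angular":[0,0,0],"claw":10}
    - {"xyz":[0,4,0],"angular":[0,0,0],"claw":10}

```text
time_s: 7.15
position: [444.4, -167.8, 100.6]
tcp_rot: [2.054, 2.376, 0.0]
force: [-1.5, 0.1, 8.2]
grip_width: 0.174
```

Call:
apply_moves:
  plan:
    - {"xyz":[0,0,-0.3],"angular":[0,0,0],"claw":10}
    - {"xyz":[0,0,-0.3],"angular":[0,0,0],"claw":10}

```text
time_s: 7.35
position: [444.1, -167.8, 100.6]
tcp_rot: [2.054, 2.376, -0.0]
force: [-0.9, -1.4, 3.2]
grip_width: 0.178
```

Call:
apply_moves:
  plan:
    - {"xyz":[0,2,0],"angular":[0,0,0],"claw":10}
    - {"xyz":[0,4,0],"angular":[0,0,0],"claw":10}
    - {"xyz":[0,4,0],"angular":[0,0,0],"claw":10}

```text
time_s: 7.65
position: [448.4, -167.2, 100.8]
tcp_rot: [2.054, 2.376, 0.0]
force: [-1.3, 0.5, 7.4]
grip_width: 0.179
```

Call:
apply_moves:
  plan:
    - {"xyz":[0,2,0],"angular":[0,0,0],"claw":10}
    - {"xyz":[0,4,0],"angular":[0,0,0],"claw":10}
    - {"xyz":[0,4,0],"angular":[0,0,0],"claw":10}

```text
time_s: 7.95
position: [452.4, -166.6, 100.8]
tcp_rot: [2.054, 2.376, 0.0]
force: [-0.5, 0.3, 7.2]
grip_width: 0.177
```

Call:
apply_moves:
  plan:
    - {"xyz":[0,0,-0.3],"angular":[0,0,0],"claw":10}
    - {"xyz":[0,2,-0.5],"angular":[0,0,0],"claw":10}
    - {"xyz":[0,4,-0.7],"angular":[0,0,0],"claw":10}

```text
time_s: 8.25
position: [456.0, -166.0, 101.2]
tcp_rot: [2.055, 2.376, -0.0]
force: [-0.1, -2.2, 2.4]
grip_width: 0.178
```

Call:
apply_moves:
  plan:
    - {"xyz":[0,2,-0.3],"angular":[0,0,0],"claw":10}
    - {"xyz":[0,4,-0.6],"angular":[0,0,0],"claw":10}
    - {"xyz":[0,4,-0.6],"angular":[0,0,0],"claw":10}

```text
time_s: 8.55
position: [459.8, -165.2, 101.6]
tcp_rot: [-2.054, -2.376, 0.0]
force: [-0.4, -0.7, -1.6]
grip_width: 0.175
```

Call:
apply_moves:
  plan:
    - {"xyz":[0,2,0.2],"angular":[0,0,0],"claw":10}
    - {"xyz":[0,4,0.2],"angular":[0,0,0],"claw":10}
    - {"xyz":[0,4,0.2],"angular":[0,0,0],"claw":10}

```text
time_s: 8.85
position: [463.9, -164.7, 101.6]
tcp_rot: [2.055, 2.377, 0.0]
force: [-0.2, -0.3, -1.6]
grip_width: 0.176
```

Call:
apply_moves:
  plan:
    - {"xyz":[0,2,0],"angular":[0,0,0],"claw":10}
    - {"xyz":[0,4,0],"angular":[0,0,0],"claw":10}
    - {"xyz":[0,4,0],"angular":[0,0,0],"claw":10}

```text
time_s: 9.15
position: [467.9, -164.2, 101.6]
tcp_rot: [2.054, 2.376, 0.0]
force: [0.1, 0.7, -2.6]
grip_width: 0.175
```

Call:
apply_moves:
  plan:
    - {"xyz":[0,0,0.4],"angular":[0,0,0],"claw":10}
    - {"xyz":[0,0,0.4],"angular":[0,0,0],"claw":10}

```text
time_s: 9.35
position: [467.6, -164.2, 101.1]
tcp_rot: [-2.055, -2.376, 0.0]
force: [0.4, -0.4, -1.4]
grip_width: 0.175
```

Call:
apply_moves:
  plan:
    - {"xyz":[0,0,0.3],"angular":[0,0,0],"claw":10}
    - {"xyz":[0,0,0.3],"angular":[0,0,0],"claw":10}

```text
time_s: 9.55
position: [467.6, -164.2, 100.8]
tcp_rot: [-2.055, -2.376, 0.0]
force: [0.2, 0.3, -1.7]
grip_width: 0.175
```

```bash
python3 -c "
from h import *
s=bot.get_state();print(s['time_s'],s['position'],s['force'],s['grip_width'])
im=bot.capture('side')[:,:,::-1];cv2.imwrite('pics/s3f.png',im);cv2.imwrite('pics/s3.png',cv2.resize(im[130:250,280:440],None,fx=5,fy=5,interpolation=2))"
```

```text
9.55 [ 467.58538618 -164.16865441  100.84989017] [ 0.18205435  0.3084763  -1.74538912] 0.17460178039222926
```

View pics/s3.png

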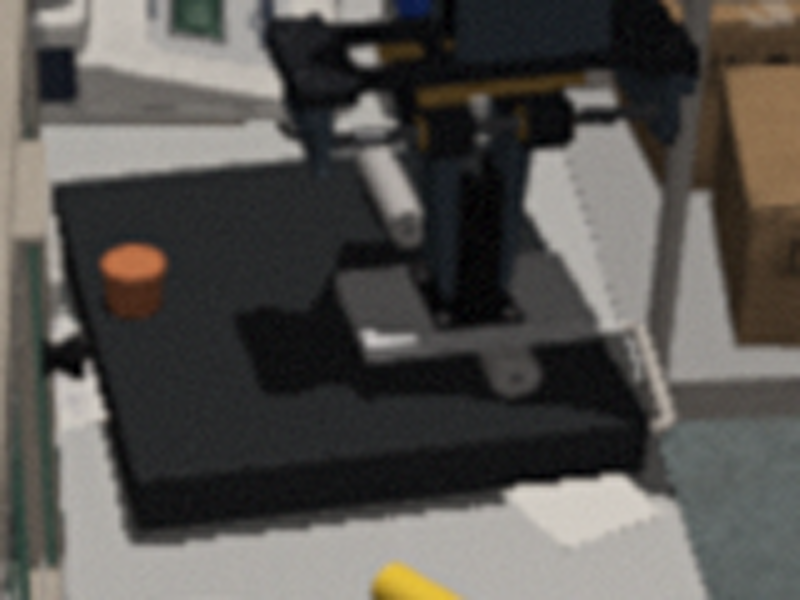

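The side crop shows roller 1's end under the sole at crop (515,375), full image (383,205). The sole is level.

Run:
```python
from h import *
a=np.radians(8.3);X=np.array([np.cos(a),np.sin(a)]);Y=np.array([-X[1],X[0]])
e=px2w('side',(383,204.8),50)[0,:2]; print("end now",e,"mid",e-40*Y)
for t in (0,8,16): p=np.array((451.3,-166.8))+40*Y+t*X; print(t,w2px('side',(*p,50)))
im=cv2.imread('pics/side0.png')
cv2.imwrite('pics/d.png',np.hstack([cv2.resize(i[180:220,350:400],None,fx=8,fy=8,interpolation=2) for i in (im,cv2.imread('pics/s3f.png'))]))
```

```text
end now [ 447.28029348 -126.06008442] mid [ 453.05454152 -165.64111599]
0 [[383.69145    204.50500091]]
8 [[380.33179834 204.87317259]]
16 [[376.9659376  205.24202471]]
```

View pics/d.png

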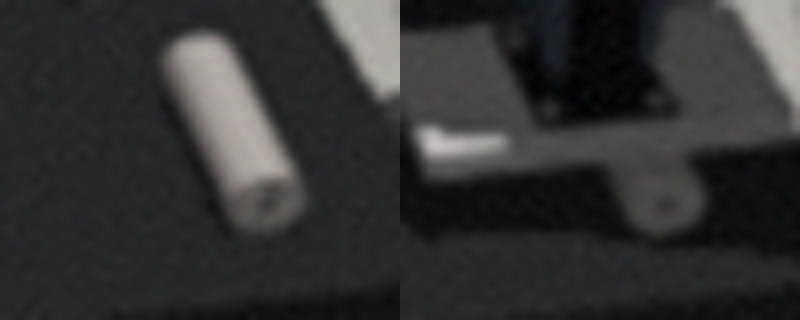

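The roller end is back at its starting place, so it rocked back onto its flat once the presser came off. That, plus the rising force, points to roller 1 being oval. It hasn't turned far enough yet, so I'll go back and repeat with an oval lift profile.

Call:
apply_moves:
  plan:
    - {"xyz":[0,0,-4],"angular":[0,0,0],"claw":10}
    - {"xyz":[0,-10,-5],"angular":[0,0,0],"claw":10}
    - {"xyz":[0,-24,-5],"angular":[0,0,0],"claw":10}
    - {"xyz":[0,-32,-3],"angular":[0,0,0],"claw":10}
    - {"xyz":[0,-32,-1],"angular":[0,0,0],"claw":10}
    - {"xyz":[0,-32,0],"angular":[0,0,0],"claw":10}
    - {"xyz":[0,-32,0],"angular":[0,0,0],"claw":10}

```text
time_s: 10.3
position: [436.2, -168.9, 100.8]
tcp_rot: [2.055, 2.376, 0.0]
force: [0.9, -0.4, -2.2]
grip_width: 0.179
```

Call:
apply_moves:
  plan:
    - {"xyz":[0,0,0.4],"angular":[0,0,0],"claw":10}
    - {"xyz":[0,0,0.4],"angular":[0,0,0],"claw":10}

```text
time_s: 10.5
position: [436.2, -168.8, 100.4]
tcp_rot: [2.054, 2.377, 0.0]
force: [-0.1, -0.6, -2.4]
grip_width: 0.176
```

Call:
apply_moves:
  plan:
    - {"xyz":[0,0,0.3],"angular":[0,0,0],"claw":10}
    - {"xyz":[0,0,0.3],"angular":[0,0,0],"claw":10}

```text
time_s: 10.7
position: [436.1, -168.8, 100.2]
tcp_rot: [-2.054, -2.377, 0.0]
force: [-0.5, -1.1, -2.6]
grip_width: 0.178
```

Call:
apply_moves:
  plan:
    - {"xyz":[0,0,0.3],"angular":[0,0,0],"claw":10}
    - {"xyz":[0,0,0.3],"angular":[0,0,0],"claw":10}

```text
time_s: 10.9
position: [436.0, -168.8, 99.9]
tcp_rot: [-2.055, -2.376, -0.0]
force: [-0.2, 0.1, -1.4]
grip_width: 0.177
```

Call:
apply_moves:
  plan:
    - {"xyz":[0,0,0.3],"angular":[0,0,0],"claw":10}
    - {"xyz":[0,0,0.3],"angular":[0,0,0],"claw":10}

```text
time_s: 11.1
position: [436.0, -168.8, 99.6]
tcp_rot: [-2.055, -2.376, -0.0]
force: [0.2, -0.2, -2.2]
grip_width: 0.171
```

Call:
apply_moves:
  plan:
    - {"xyz":[0,0,0.3],"angular":[0,0,0],"claw":10}
    - {"xyz":[0,0,0.3],"angular":[0,0,0],"claw":10}

```text
time_s: 11.3
position: [436.0, -168.8, 99.3]
tcp_rot: [-2.055, -2.376, 0.0]
force: [-0.1, 1.1, -2.4]
grip_width: 0.177
```

Call:
apply_moves:
  plan:
    - {"xyz":[0,0,0.3],"angular":[0,0,0],"claw":10}
    - {"xyz":[0,0,0.3],"angular":[0,0,0],"claw":10}

```text
time_s: 11.5
position: [436.0, -168.8, 99.0]
tcp_rot: [2.055, 2.376, 0.0]
force: [-0.4, -0.6, -3.0]
grip_width: 0.176
```

Call:
apply_moves:
  plan:
    - {"xyz":[0,0,0.3],"angular":[0,0,0],"claw":10}
    - {"xyz":[0,0,0.3],"angular":[0,0,0],"claw":10}

```text
time_s: 11.7
position: [436.1, -168.8, 98.8]
tcp_rot: [2.055, 2.376, 0.0]
force: [-0.0, 0.7, 0.9]
grip_width: 0.175
```

Call:
apply_moves:
  plan:
    - {"xyz":[0,0,0.3],"angular":[0,0,0],"claw":10}
    - {"xyz":[0,0,0.3],"angular":[0,0,0],"claw":10}

```text
time_s: 11.9
position: [436.3, -168.9, 98.7]
tcp_rot: [2.054, 2.376, 0.0]
force: [-2.1, 1.9, 5.6]
grip_width: 0.173
```

Contact is now at 98.9 rather than 100.5, so roller 1 had pushed the presser 1.6 mm up in the grip. Now rolling with the lift profile.

Call:
apply_moves:
  plan:
    - {"xyz":[0,2,0],"angular":[0,0,0],"claw":10}
    - {"xyz":[0,4,-0.1],"angular":[0,0,0],"claw":10}
    - {"xyz":[0,6,-0.2],"angular":[0,0,0],"claw":10}
    - {"xyz":[0,8,-0.4],"angular":[0,0,0],"claw":10}

```text
time_s: 12.3
position: [444.4, -167.8, 99.3]
tcp_rot: [2.054, 2.376, 0.0]
force: [-1.3, 0.8, 8.6]
grip_width: 0.177
```

Call:
apply_moves:
  plan:
    - {"xyz":[0,2,-0.2],"angular":[0,0,0],"claw":10}
    - {"xyz":[0,4,-0.4],"angular":[0,0,0],"claw":10}
    - {"xyz":[0,6,-0.6],"angular":[0,0,0],"claw":10}
    - {"xyz":[0,8,-0.9],"angular":[0,0,0],"claw":10}

```text
time_s: 12.7
position: [452.3, -166.7, 100.2]
tcp_rot: [2.054, 2.376, 0.0]
force: [0.2, -0.7, 4.6]
grip_width: 0.177
```

Call:
apply_moves:
  plan:
    - {"xyz":[0,2,-0.2],"angular":[0,0,0],"claw":10}
    - {"xyz":[0,4,-0.4],"angular":[0,0,0],"claw":10}
    - {"xyz":[0,6,-0.6],"angular":[0,0,0],"claw":10}

```text
time_s: 13.0
position: [458.2, -165.8, 100.6]
tcp_rot: [2.054, 2.376, 0.0]
force: [0.0, -0.9, 4.8]
grip_width: 0.175
```

Call:
apply_moves:
  plan:
    - {"xyz":[0,2,-0.1],"angular":[0,0,0],"claw":10}
    - {"xyz":[0,4,-0.2],"angular":[0,0,0],"claw":10}
    - {"xyz":[0,6,-0.3],"angular":[0,0,0],"claw":10}

```text
time_s: 13.3
position: [464.3, -165.0, 100.9]
tcp_rot: [2.054, 2.376, 0.0]
force: [-0.7, -1.9, 4.8]
grip_width: 0.173
```

Call:
apply_moves:
  plan:
    - {"xyz":[0,2,-0.05],"angular":[0,0,0],"claw":10}
    - {"xyz":[0,4,-0.1],"angular":[0,0,0],"claw":10}
    - {"xyz":[0,6,-0.1],"angular":[0,0,0],"claw":10}

```text
time_s: 13.6
position: [470.2, -164.1, 101.0]
tcp_rot: [2.054, 2.376, 0.0]
force: [0.5, -1.5, 4.4]
grip_width: 0.177
```

Call:
apply_moves:
  plan:
    - {"xyz":[0,2,0.1],"angular":[0,0,0],"claw":10}
    - {"xyz":[0,4,0.2],"angular":[0,0,0],"claw":10}
    - {"xyz":[0,6,0.3],"angular":[0,0,0],"claw":10}

```text
time_s: 13.9
position: [476.4, -163.3, 100.9]
tcp_rot: [2.054, 2.376, 0.001]
force: [0.3, -1.1, 7.1]
grip_width: 0.176
```

Call:
apply_moves:
  plan:
    - {"xyz":[0,2,0.1],"angular":[0,0,0],"claw":10}
    - {"xyz":[0,4,0.3],"angular":[0,0,0],"claw":10}
    - {"xyz":[0,6,0.5],"angular":[0,0,0],"claw":10}

```text
time_s: 14.2
position: [482.4, -162.5, 100.5]
tcp_rot: [2.054, 2.375, 0.001]
force: [1.0, -0.3, 8.0]
grip_width: 0.178
```

Call:
apply_moves:
  plan:
    - {"xyz":[0,2,0.3],"angular":[0,0,0],"claw":10}
    - {"xyz":[0,4,0.6],"angular":[0,0,0],"claw":10}
    - {"xyz":[0,6,0.9],"angular":[0,0,0],"claw":10}

```text
time_s: 14.5
position: [488.4, -161.6, 99.6]
tcp_rot: [2.054, 2.375, 0.001]
force: [1.3, -0.3, 9.6]
grip_width: 0.176
```

Call:
apply_moves:
  plan:
    - {"xyz":[0,2,0.3],"angular":[0,0,0],"claw":10}
    - {"xyz":[0,4,0.5],"angular":[0,0,0],"claw":10}
    - {"xyz":[0,6,0.7],"angular":[0,0,0],"claw":10}

```text
time_s: 14.8
position: [494.3, -160.8, 98.9]
tcp_rot: [2.054, 2.375, 0.001]
force: [1.4, -0.8, 6.6]
grip_width: 0.176
```

Roller 1 drove the TCP from 98.8 up to 101 and back to 98.9 over half a turn. I'll finish it, lift, and go to roller 2.

Call:
apply_moves:
  plan:
    - {"xyz":[0,2,0.1],"angular":[0,0,0],"claw":10}
    - {"xyz":[0,4,0.2],"angular":[0,0,0],"claw":10}
    - {"xyz":[0,6,0.2],"angular":[0,0,0],"claw":10}
    - {"xyz":[0,6,0.2],"angular":[0,0,0],"claw":10}
    - {"xyz":[0,6,0],"angular":[0,0,0],"claw":10}

```text
time_s: 15.3
position: [499.3, -159.5, 98.2]
tcp_rot: [-2.055, -2.376, 0.0]
force: [-0.3, -1.6, 0.8]
grip_width: 0.172
```

Call:
apply_moves:
  plan:
    - {"xyz":[0,0,-1],"angular":[0,0,0],"claw":10}
    - {"xyz":[0,0,-8],"angular":[0,0,0],"claw":10}
    - {"xyz":[-10,-5,-20],"angular":[0,0,0],"claw":10}
    - {"xyz":[-45,-20,-22],"angular":[0,0,0],"claw":10}
    - {"xyz":[-80,-35,-22],"angular":[0,0,0],"claw":10}
    - {"xyz":[-115,-50,-22],"angular":[0,0,0],"claw":10}
    - {"xyz":[-138,-51,-18],"angular":[0,0,0],"claw":10}
    - {"xyz":[-143,-51,-10],"angular":[0,0,0],"claw":10}
    - {"xyz":[-143,-51,-4],"angular":[0,0,0],"claw":10}
    - {"xyz":[-143,-51,-2],"angular":[0,0,0],"claw":10}
    - {"xyz":[-143,-51,-2],"angular":[0,0,0],"claw":10}

```text
time_s: 16.4
position: [469.2, -307.3, 99.9]
tcp_rot: [-2.053, -2.377, 0.0]
force: [-0.5, 0.1, -1.9]
grip_width: 0.175
```

Run:
```python
from h import *
s=bot.get_state();print(s['time_s'],s['position'],s['force']);go((471.2,-308.5,100),8.3)
im=bot.capture('side')[:,:,::-1];t=bot.capture('top')[:,:,::-1]
g=cv2.cvtColor(t,cv2.COLOR_BGR2GRAY); print(rect("top",g>90,50,(385,270,452,345)))
cv2.imwrite('pics/e.png',np.hstack([cv2.resize(im[140:240,290:420],(520,400),interpolation=2),cv2.resize(t[260:345,385:445],(280,400))]))
```

```text
16.4 [ 469.22612063 -307.34559914   99.91926053] [-0.51215647  0.14832785 -1.89147419]
xyz [-1.4  1.8 -0.1] ang [-0.0009 -0.0009  0.0011]
(np.int32(494), array([ 485.4, -161.8]), array([22. , 83.5]), 7.5)
```

View pics/e.png

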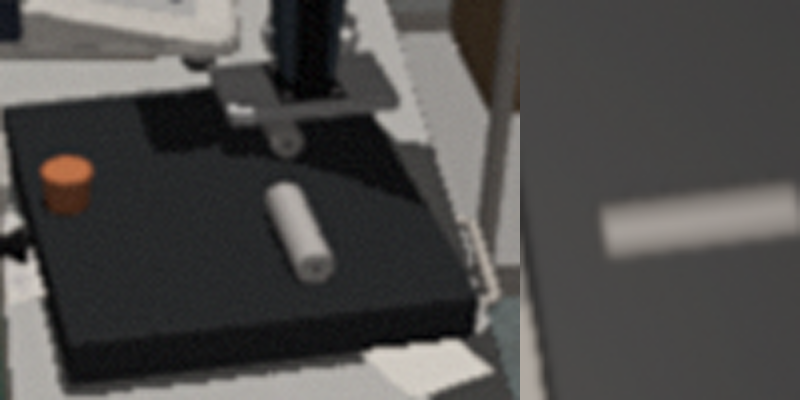

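Roller 1 now rests at (485.4,-161.8), 34.5 mm ahead, which is half a turn. The presser is over roller 2. Next I'll find contact.

Call:
apply_moves:
  plan:
    - {"xyz":[0,0,0.5],"angular":[0,0,0],"claw":10}
    - {"xyz":[0,0,0.8],"angular":[0,0,0],"claw":10}
    - {"xyz":[0,0,0.8],"angular":[0,0,0],"claw":10}

```text
time_s: 16.8
position: [469.6, -308.3, 99.6]
tcp_rot: [2.054, 2.377, 0.0]
force: [0.1, 0.3, -1.9]
grip_width: 0.173
```

Call:
apply_moves:
  plan:
    - {"xyz":[0,0,0.3],"angular":[0,0,0],"claw":10}
    - {"xyz":[0,0,0.3],"angular":[0,0,0],"claw":10}

```text
time_s: 17.0
position: [469.5, -308.4, 99.2]
tcp_rot: [2.055, 2.377, -0.0]
force: [-0.0, 0.2, -2.7]
grip_width: 0.175
```

Call:
apply_moves:
  plan:
    - {"xyz":[0,0,0.3],"angular":[0,0,0],"claw":10}
    - {"xyz":[0,0,0.3],"angular":[0,0,0],"claw":10}

```text
time_s: 17.2
position: [469.5, -308.4, 98.8]
tcp_rot: [-2.055, -2.376, -0.0]
force: [0.9, -0.0, -2.4]
grip_width: 0.173
```

Call:
apply_moves:
  plan:
    - {"xyz":[0,0,0.3],"angular":[0,0,0],"claw":10}
    - {"xyz":[0,0,0.3],"angular":[0,0,0],"claw":10}

```text
time_s: 17.4
position: [469.5, -308.4, 98.5]
tcp_rot: [-2.055, -2.376, 0.0]
force: [0.1, 0.5, -1.3]
grip_width: 0.176
```

Call:
apply_moves:
  plan:
    - {"xyz":[0,0,0.3],"angular":[0,0,0],"claw":10}
    - {"xyz":[0,0,0.3],"angular":[0,0,0],"claw":10}

```text
time_s: 17.6
position: [469.5, -308.4, 98.2]
tcp_rot: [-2.055, -2.376, 0.0]
force: [-0.4, -0.2, -1.6]
grip_width: 0.177
```

Call:
apply_moves:
  plan:
    - {"xyz":[0,0,0.2],"angular":[0,0,0],"claw":10}
    - {"xyz":[0,0,0.2],"angular":[0,0,0],"claw":10}

```text
time_s: 17.8
position: [469.5, -308.4, 98.1]
tcp_rot: [-2.055, -2.376, -0.0]
force: [0.2, -0.9, -1.6]
grip_width: 0.178
```

Call:
apply_moves:
  plan:
    - {"xyz":[0,0,0.2],"angular":[0,0,0],"claw":10}
    - {"xyz":[0,0,0.2],"angular":[0,0,0],"claw":10}

```text
time_s: 18.0
position: [469.5, -308.4, 97.9]
tcp_rot: [-2.055, -2.376, -0.0]
force: [0.1, 0.5, -2.3]
grip_width: 0.172
```

Call:
apply_moves:
  plan:
    - {"xyz":[0,0,0.2],"angular":[0,0,0],"claw":10}
    - {"xyz":[0,0,0.2],"angular":[0,0,0],"claw":10}

```text
time_s: 18.2
position: [469.5, -308.4, 97.7]
tcp_rot: [-2.055, -2.377, -0.0]
force: [-1.0, -0.3, -1.7]
grip_width: 0.174
```

Call:
apply_moves:
  plan:
    - {"xyz":[0,0,0.3],"angular":[0,0,0],"claw":10}
    - {"xyz":[0,0,0.3],"angular":[0,0,0],"claw":10}

```text
time_s: 18.4
position: [469.7, -308.5, 97.6]
tcp_rot: [2.055, 2.376, 0.0]
force: [-0.5, 1.0, 1.1]
grip_width: 0.175
```

Call:
apply_moves:
  plan:
    - {"xyz":[0,0,0.2],"angular":[0,0,0],"claw":10}
    - {"xyz":[0,0,0.2],"angular":[0,0,0],"claw":10}

```text
time_s: 18.6
position: [469.8, -308.5, 97.5]
tcp_rot: [2.054, 2.376, 0.0]
force: [-0.7, 2.6, 5.2]
grip_width: 0.175
```

Call:
apply_moves:
  plan:
    - {"xyz":[0,2,0],"angular":[0,0,0],"claw":10}
    - {"xyz":[0,4,0],"angular":[0,0,0],"claw":10}
    - {"xyz":[0,6,0],"angular":[0,0,0],"claw":10}
    - {"xyz":[0,8,0],"angular":[0,0,0],"claw":10}

```text
time_s: 19.0
position: [477.7, -307.3, 97.5]
tcp_rot: [2.055, 2.376, 0.0]
force: [-0.2, 2.7, 4.7]
grip_width: 0.179
```

Call:
apply_moves:
  plan:
    - {"xyz":[0,3,0],"angular":[0,0,0],"claw":10}
    - {"xyz":[0,6,0],"angular":[0,0,0],"claw":10}
    - {"xyz":[0,9,0],"angular":[0,0,0],"claw":10}
    - {"xyz":[0,12,0],"angular":[0,0,0],"claw":10}

```text
time_s: 19.4
position: [489.6, -305.4, 97.5]
tcp_rot: [2.055, 2.376, 0.0]
force: [-1.5, 2.5, 5.2]
grip_width: 0.175
```

Call:
apply_moves:
  plan:
    - {"xyz":[0,3,0],"angular":[0,0,0],"claw":10}
    - {"xyz":[0,6,0],"angular":[0,0,0],"claw":10}
    - {"xyz":[0,9,0],"angular":[0,0,0],"claw":10}
    - {"xyz":[0,12,0],"angular":[0,0,0],"claw":10}

```text
time_s: 19.8
position: [501.4, -303.6, 97.5]
tcp_rot: [-2.055, -2.376, -0.0]
force: [-1.4, 4.1, 6.6]
grip_width: 0.176
```

Roller 2 stays at constant height and force, so it is the true one. One more increment, then lift and carry the presser back.

Call:
apply_moves:
  plan:
    - {"xyz":[0,3,0],"angular":[0,0,0],"claw":10}
    - {"xyz":[0,6,0],"angular":[0,0,0],"claw":10}
    - {"xyz":[0,9,0],"angular":[0,0,0],"claw":10}
    - {"xyz":[0,12,0],"angular":[0,0,0],"claw":10}
    - {"xyz":[0,12,0],"angular":[0,0,0],"claw":10}
    - {"xyz":[0,12,0],"angular":[0,0,0],"claw":10}
    - {"xyz":[0,12,-0.5],"angular":[0,0,0],"claw":10}
    - {"xyz":[0,12,-3],"angular":[0,0,0],"claw":10}
    - {"xyz":[0,12,-15],"angular":[0,0,0],"claw":10}
    - {"xyz":[0,12,-40],"angular":[0,0,0],"claw":10}
    - {"xyz":[0,12,-45],"angular":[0,0,0],"claw":10}
    - {"xyz":[0,12,-45],"angular":[0,0,0],"claw":10}
  squeeze: 6

```text
time_s: 21.0
position: [513.6, -302.5, 143.3]
tcp_rot: [2.053, 2.375, 0.0]
force: [-0.1, -0.5, -2.0]
grip_width: 0.176
```

```bash
python3 -c "
from h import *
s=bot.get_state();print(s['time_s'],s['position'],s['force']);go((465.5,122.5,140),-5.9)"
```

```text
21.0 [ 513.58373743 -302.4503401   143.30227783] [-0.12936923 -0.52075266 -2.042702  ]
xyz [427.4  13.8   2.7] ang [0.0019 0.0013 0.2479]
```

Call:
apply_moves:
  plan:
    - {"xyz":[25,1,0],"angular":[0,0,0.02],"claw":10}
    - {"xyz":[65,2,0],"angular":[0,0,0.05],"claw":10}
    - {"xyz":[105,4,0],"angular":[0,0,0.08],"claw":10}
    - {"xyz":[145,5,0],"angular":[0,0,0.11],"claw":10}
    - {"xyz":[185,6,0],"angular":[0,0,0.14],"claw":10}
    - {"xyz":[225,8,0],"angular":[0,0,0.17],"claw":10}
    - {"xyz":[265,9,0],"angular":[0,0,0.2],"claw":10}
    - {"xyz":[305,10,0],"angular":[0,0,0.23],"claw":10}
    - {"xyz":[345,12,0],"angular":[0,0,0.248],"claw":10}
    - {"xyz":[385,13,0],"angular":[0,0,0.248],"claw":10}
    - {"xyz":[415,14,20],"angular":[0,0,0.248],"claw":10}
    - {"xyz":[427,14,40],"angular":[0.001,0.001,0.248],"claw":10}
  squeeze: 15

```text
time_s: 22.2
position: [464.8, 124.6, 101.4]
tcp_rot: [-2.33, -2.106, -0.001]
force: [0.3, -0.8, -1.6]
grip_width: 0.177
```

Call:
apply_moves:
  plan:
    - {"xyz":[0,0,25],"angular":[0,0,0],"claw":10}
    - {"xyz":[0,0,45],"angular":[0,0,0],"claw":10}
    - {"xyz":[0,0,55],"angular":[0,0,0],"claw":10}
    - {"xyz":[0,0,61],"angular":[0,0,0],"claw":10}
    - {"xyz":[0,0,61],"angular":[0,0,0],"claw":10}

```text
time_s: 22.7
position: [464.9, 122.3, 40.8]
tcp_rot: [-2.332, -2.103, 0.001]
force: [0.0, -0.2, -1.2]
grip_width: 0.174
```

Now the last few millimetres to the bench; contact is expected near 37.6.

Call:
apply_moves:
  plan:
    - {"xyz":[0,0,1.5],"angular":[0,0,0],"claw":10}
    - {"xyz":[0,0,2.5],"angular":[0,0,0],"claw":10}
    - {"xyz":[0,0,3],"angular":[0,0,0],"claw":10}
    - {"xyz":[0,0,3.2],"angular":[0,0,0],"claw":10}
    - {"xyz":[0,0,3.2],"angular":[0,0,0],"claw":10}
  squeeze: 6

```text
time_s: 23.2
position: [465.3, 122.5, 38.2]
tcp_rot: [-2.332, -2.103, -0.0]
force: [0.0, -0.2, -2.5]
grip_width: 0.175
```

Call:
apply_moves:
  plan:
    - {"xyz":[0,0,0.5],"angular":[0,0,0],"claw":10}
    - {"xyz":[0,0,0.8],"angular":[0,0,0],"claw":10}
    - {"xyz":[0,0,0.8],"angular":[0,0,0],"claw":10}

```text
time_s: 23.5
position: [465.2, 122.6, 37.4]
tcp_rot: [-2.332, -2.103, -0.0]
force: [-2.6, 1.2, 5.4]
grip_width: 0.175
```

Call:
apply_moves:
  plan:
    - {"xyz":[0,0,0],"angular":[0,0,0],"claw":45}
    - {"xyz":[0,0,0],"angular":[0,0,0],"claw":45}
    - {"xyz":[0,0,0],"angular":[0,0,0],"claw":45}
    - {"xyz":[0,0,-10],"angular":[0,0,0],"claw":45}
    - {"xyz":[0,0,-40],"angular":[0,0,0],"claw":45}
    - {"xyz":[0,0,-80],"angular":[0,0,0],"claw":45}
    - {"xyz":[0,0,-110],"angular":[0,0,0],"claw":45}
    - {"xyz":[0,0,-110],"angular":[0,0,0],"claw":45}

```text
time_s: 24.3
position: [467.5, 122.9, 151.5]
tcp_rot: [2.331, 2.103, 0.009]
force: [-0.2, -0.2, -0.5]
grip_width: 0.493
```

Run:
```python
from h import *
s=bot.get_state();print(s['time_s'],s['position'],s['force'],s['joints'])
im=bot.capture('side')[:,:,::-1];t=bot.capture('top')[:,:,::-1]
g=cv2.cvtColor(t,cv2.COLOR_BGR2GRAY)
print("r1",rect("top",g>90,50,(390,270,460,345)));print("r2",rect("top",g>90,50,(470,260,522,320)))
cv2.imwrite('pics/f.png',np.vstack([cv2.resize(im[130:330,270:450],(540,400*3//4*2//2),interpolation=2),cv2.resize(t[210:360,370:540],(540,300))]))
go((485.4,-161.8,150),8.3)
```

```text
24.3 [467.46304809 122.89956346 151.5058579 ] [-0.15976944 -0.22247817 -0.4793453 ] [2.08260718e-01 1.61253619e-01 2.20555229e+00 1.68115303e-03
 7.68960841e-01 3.10016863e-01]
r1 (np.int32(519), array([ 485.5, -161.8]), array([23.2, 84. ]), 7.5)
r2 (np.int32(434), array([ 509.1, -302.7]), array([19.1, 82.6]), 8.5)
xyz [-280.7   49.    -2.3] ang [ 0.0008 -0.0013 -0.2478]
```

View pics/f.png

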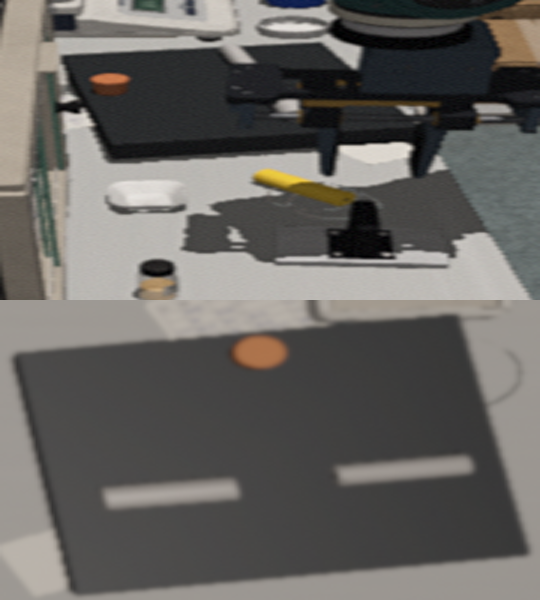

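The presser stands flat, and the stopper and vials are in place. Roller 1 is at (485.5,-161.8) and roller 2 at (509.1,-302.7). Now to pick roller 1.

Call:
apply_moves:
  plan:
    - {"xyz":[-40,7,0],"angular":[0,0,-0.04],"claw":45}
    - {"xyz":[-80,14,0],"angular":[0,0,-0.08],"claw":45}
    - {"xyz":[-120,21,0],"angular":[0,0,-0.12],"claw":45}
    - {"xyz":[-160,28,0],"angular":[0,0,-0.16],"claw":45}
    - {"xyz":[-200,35,0],"angular":[0,0,-0.2],"claw":45}
    - {"xyz":[-240,42,0],"angular":[0,0,-0.248],"claw":45}
    - {"xyz":[-270,48,0],"angular":[0,0,-0.248],"claw":45}
    - {"xyz":[-281,49,15],"angular":[0,0,-0.248],"claw":45}
    - {"xyz":[-281,49,35],"angular":[0,0,-0.248],"claw":45}
    - {"xyz":[-281,49,50],"angular":[0,0,-0.248],"claw":45}
    - {"xyz":[-281,49,50],"angular":[0,0,-0.248],"claw":45}
    - {"xyz":[-281,49,50],"angular":[0,0,-0.248],"claw":45}

```text
time_s: 25.6
position: [484.8, -161.6, 96.5]
tcp_rot: [-2.052, -2.375, 0.001]
force: [-0.3, 0.3, 0.4]
grip_width: 0.497
```

```bash
python3 -c "
from h import *
s=bot.get_state();print(s['time_s'],s['position'],s['force']);go((485.5,-161.8,62),8.3)"
```

```text
25.6 [ 484.77835882 -161.63072853   96.51857041] [-0.25805667  0.30329851  0.4038486 ]
xyz [-0.3  0.8 34.5] ang [-0.0021 -0.0018  0.0007]
```

Call:
apply_moves:
  plan:
    - {"xyz":[0,0.6,15],"angular":[0,0,0],"claw":45}
    - {"xyz":[0,0.6,26],"angular":[0,0,0],"claw":45}
    - {"xyz":[0,0.6,32],"angular":[-0.002,-0.002,0],"claw":45}
    - {"xyz":[0,0.6,34],"angular":[-0.002,-0.002,0],"claw":45}
    - {"xyz":[0,0.6,34],"angular":[-0.002,-0.002,0],"claw":45}
    - {"xyz":[0,0.6,34],"angular":[-0.002,-0.002,0],"claw":10}
    - {"xyz":[0,0.6,34],"angular":[-0.002,-0.002,0],"claw":10}
    - {"xyz":[0,0.6,34],"angular":[-0.002,-0.002,0],"claw":10}
    - {"xyz":[0,0.6,34],"angular":[-0.002,-0.002,0],"claw":10}
    - {"xyz":[0,0.6,34],"angular":[-0.002,-0.002,0],"claw":10}
  squeeze: 20

```text
time_s: 26.6
position: [485.9, -162.1, 63.2]
tcp_rot: [2.053, 2.375, 0.001]
force: [-0.9, -0.0, 4.6]
grip_width: 0.252
```

Call:
apply_moves:
  plan:
    - {"xyz":[0,0,-5],"angular":[0,0,0],"claw":10}
    - {"xyz":[0,0,-20],"angular":[0,0,0],"claw":10}
    - {"xyz":[0,0,-50],"angular":[0,0,0],"claw":10}
    - {"xyz":[0,0,-80],"angular":[0,0,0],"claw":10}
    - {"xyz":[0,0,-90],"angular":[0,0,0],"claw":10}
    - {"xyz":[0,0,-90],"angular":[0,0,0],"claw":10}

```text
time_s: 27.2
position: [486.3, -162.2, 154.7]
tcp_rot: [2.052, 2.373, 0.002]
force: [-0.2, 0.3, -2.2]
grip_width: 0.248
```

```bash
python3 -c "
from h import *
s=bot.get_state();print(s['time_s'],s['position'],s['force'],s['grip_width']*91.2);go((483,340,150),9.6)
go((483,340,26),9.6)"
```

```text
27.2 [ 486.31724936 -162.16370382  154.69015894] [-0.21760896  0.33773856 -2.20648825] 22.60015006974048
xyz [497.4  69.3   3.7] ang [ 0.0039  0.0025 -0.0225]
xyz [497.7  68.8 127.7] ang [ 0.0039  0.0025 -0.0225]
```

The jaws measure about 22.8 mm across the roller, which independently confirms it is the oval one. Its weight is felt in the force, so it is held. Carrying it to the tray.

Call:
apply_moves:
  plan:
    - {"xyz":[30,4,0],"angular":[0,0,0],"claw":10}
    - {"xyz":[75,10,0],"angular":[0,0,0],"claw":10}
    - {"xyz":[120,17,0],"angular":[0,0,0],"claw":10}
    - {"xyz":[165,23,0],"angular":[0,0,0],"claw":10}
    - {"xyz":[210,29,0],"angular":[0,0,0],"claw":10}
    - {"xyz":[255,36,0],"angular":[0,0,0],"claw":10}
    - {"xyz":[300,42,0],"angular":[0,0,0],"claw":10}
    - {"xyz":[345,48,0],"angular":[0,0,-0.01],"claw":10}
    - {"xyz":[390,54,0],"angular":[0,0,-0.02],"claw":10}
    - {"xyz":[435,61,0],"angular":[0.004,0.002,-0.02],"claw":10}
    - {"xyz":[475,66,10],"angular":[0.004,0.002,-0.02],"claw":10}
    - {"xyz":[497,69,30],"angular":[0.004,0.002,-0.02],"claw":10}

```text
time_s: 28.4
position: [481.9, 342.8, 122.0]
tcp_rot: [-2.027, -2.397, 0.0]
force: [0.1, -1.0, -1.4]
grip_width: 0.244
```

Call:
apply_moves:
  plan:
    - {"xyz":[0,0,30],"angular":[0,0,0],"claw":10}
    - {"xyz":[0,0,50],"angular":[0,0,0],"claw":10}
    - {"xyz":[0,0,60],"angular":[0,0,0],"claw":10}
    - {"xyz":[0,0,60],"angular":[0,0,0],"claw":10}
    - {"xyz":[0,0,60],"angular":[0,0,0],"claw":10}

```text
time_s: 28.9
position: [482.0, 339.8, 62.7]
tcp_rot: [-2.029, -2.395, 0.002]
force: [0.0, 0.2, -1.4]
grip_width: 0.25
```

Run:
```python
from h import *
s=bot.get_state();print(s['time_s'],s['position'],s['force'],s['grip_width']*91.2);go((483,340,27),9.6)
im=bot.capture('side')[:,:,::-1]
for z in (12,22): print(z,px2w("side",[(357,352),(407,345),(444,421),(386,431)],z)[:,:2].round().tolist())
cv2.imwrite('pics/g.png',cv2.resize(im[300:480,310:490],None,fx=3,fy=3,interpolation=2))
```

```text
28.9 [481.97231568 339.79812583  62.74556733] [ 0.00242024  0.16001357 -1.37534309] 22.783779014273115
xyz [-0.   1.2 35.7] ang [-0.003  -0.0011 -0.0028]
12 [[543.0, 273.0], [455.0, 261.0], [425.0, 410.0], [514.0, 423.0]]
22 [[544.0, 281.0], [458.0, 269.0], [428.0, 416.0], [516.0, 429.0]]
```

View pics/g.png

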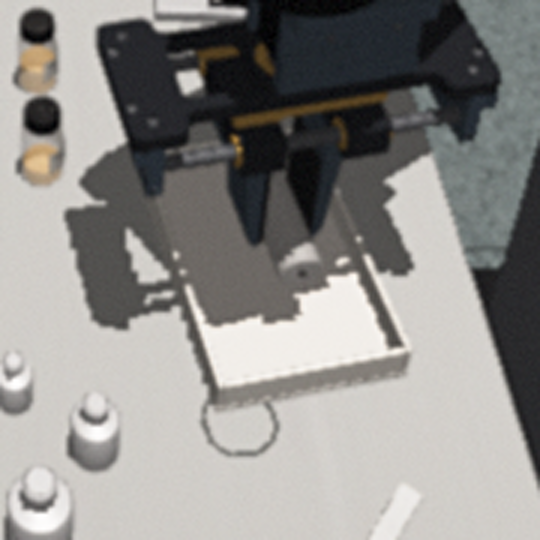

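The roller hangs inside the tray outline, and the tray centre from the side view agrees to within 10 mm. Lowering it.

Call:
apply_moves:
  plan:
    - {"xyz":[4,1,15],"angular":[0,0,0],"claw":10}
    - {"xyz":[4,1,27],"angular":[0,0,0],"claw":10}
    - {"xyz":[4,1,33],"angular":[0,0,0],"claw":10}
    - {"xyz":[4,1,35.5],"angular":[0,0,0],"claw":10}
    - {"xyz":[4,1,35.5],"angular":[0,0,0],"claw":10}
    - {"xyz":[4,1,35.5],"angular":[0,0,0],"claw":10}

```text
time_s: 29.55
position: [482.1, 344.0, 27.0]
tcp_rot: [-2.029, -2.395, 0.002]
force: [-0.3, -0.4, -1.3]
grip_width: 0.248
```

Call:
apply_moves:
  plan:
    - {"xyz":[0,0,0.5],"angular":[0,0,0],"claw":10}
    - {"xyz":[0,0,0.9],"angular":[0,0,0],"claw":10}
    - {"xyz":[0,0,0.9],"angular":[0,0,0],"claw":26}
    - {"xyz":[0,0,0.9],"angular":[0,0,0],"claw":32}
    - {"xyz":[0,0,0.9],"angular":[0,0,0],"claw":42}
    - {"xyz":[0,0,0.9],"angular":[0,0,0],"claw":42}
    - {"xyz":[0,0,-10],"angular":[0,0,0],"claw":42}
    - {"xyz":[0,0,-50],"angular":[0,0,0],"claw":42}
    - {"xyz":[0,0,-100],"angular":[0,0,0],"claw":42}
    - {"xyz":[0,0,-140],"angular":[0,0,0],"claw":42}
    - {"xyz":[-40,0,-180],"angular":[0,0,0],"claw":42}
    - {"xyz":[-80,0,-200],"angular":[0,0,0],"claw":42}

```text
time_s: 30.75
position: [496.2, 266.1, 230.0]
tcp_rot: [-2.027, -2.398, -0.003]
force: [1.4, -0.4, -0.2]
grip_width: 0.46
```

Call:
apply_moves:
  plan:
    - {"xyz":[-40,0,0],"angular":[0,0,0],"claw":42}
    - {"xyz":[-80,0,0],"angular":[0,0,0],"claw":42}
    - {"xyz":[-110,0,0],"angular":[0,0,0],"claw":42}
    - {"xyz":[-120,0,0],"angular":[0,0,0],"claw":42}
    - {"xyz":[-120,0,0],"angular":[0,0,0],"claw":42}
    - {"xyz":[-120,0,0],"angular":[0,0,0],"claw":42}

```text
time_s: 31.35
position: [515.3, 148.1, 226.6]
tcp_rot: [-2.029, -2.395, 0.002]
force: [0.0, -0.3, 0.5]
grip_width: 0.46
```

Run:
```python
from h import *
s=bot.get_state();print(s['time_s'],s['position'],s['force'])
im=bot.capture('side')[:,:,::-1];t=bot.capture('top')[:,:,::-1]
g=cv2.cvtColor(t,cv2.COLOR_BGR2GRAY)
print("r2",rect("top",g>90,50,(470,260,522,320)))
cv2.imwrite('pics/k.png',np.hstack([cv2.resize(im[140:460,250:470],(400,582)),cv2.resize(t[200:370,110:560],(400,151)).repeat(1,0) if 0 else cv2.copyMakeBorder(cv2.resize(t[260:345,120:225],(400,324),interpolation=2),0,258,0,0,0)]))
```

```text
31.35 [515.32884634 148.12830873 226.62504927] [ 0.04255795 -0.26349569  0.45010394]
r2 (np.int32(472), array([ 509.4, -302.8]), array([20.7, 83.9]), 8.5)
```

View pics/k.png

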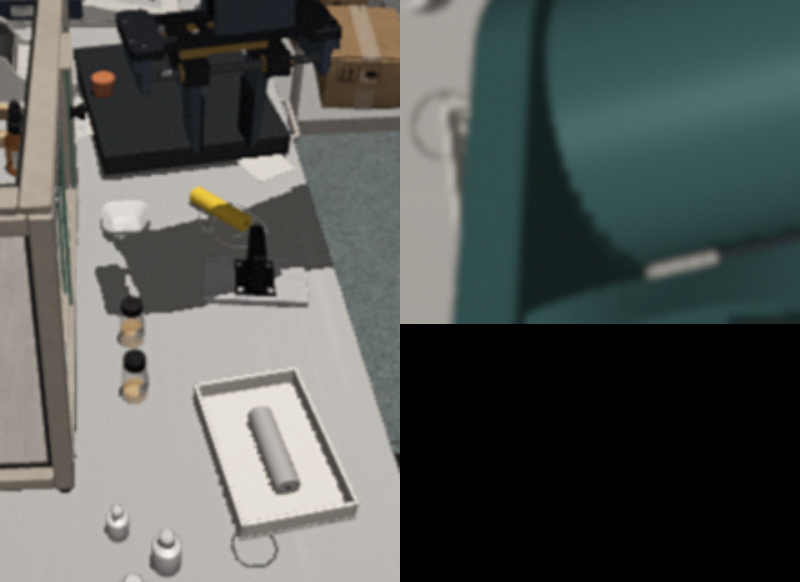

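The roller lies flat in the middle of the tray. The presser is flat on the bench, roller 2 is at rest on the plate, and the stopper and vials are in place. Handing in.

```bash
python3 -c "
from bench import bot
print(bot.hand_in())"
```

```text
the job is handed in; nothing more can be done
None
```

The job is handed in at about 31 s of the 72 s allowed; no verdict is reported. The roller that rocks was roller 1, the left one as the robot sees it, and it now lies in the tray.

- **Roller 1 (worn):** The first try lost contact, and the roller rocked back onto its flat side. I repeated it with a lift that followed the oval. Over half a turn the presser rose at least 2.2 mm and came back down, and the roller ended 34.5 mm forward. The gripper then measured about 22.8 mm across it, which fits the 23 mm oval.
- **Roller 2 (true):** It rolled about 22 mm forward under the presser at constant height, with nearly steady force.
- **Force:** The highest force I read between presser and roller was about 12 N. I only saw readings at the end of each short move, so peaks in between were not observed. The grip was kept light so the presser would slip before 20 N. It did slip about 3 mm up in the fingers, and I allowed for that when setting it down.
- **Last checks:**
  - The last pictures show roller 1 lying flat mid-tray and the presser released and flat on the bench.
  - Roller 2 measured at rest on the plate, and the gripper is clear of everything.
  - The stopper and vials looked undisturbed; the bottle looked so too but I did not measure it again.
  - The two cameras put the tray centre about 9 mm apart, well inside the tolerance.
  - The arm hid most of the tray in the last top view, so that placement was confirmed from the side only.

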